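# Lean the teal aisle sign against the bench upstand

### The job

Take the teal sign with the white arrow out of the slotted rack and lean it, arrow upright, against the bare face of the low light-grey upstand (the face without the blue bins): foot edge on the bench a few centimetres out from and parallel to the upstand, tipped back about 15 degrees so that it rests against it, roughly in the middle of its length. Let go of it so that it stays there, and leave the yellow and red signs standing in the rack.

Things in the scene. Friction and masses are not known exactly. Their poses are not given: they have to be found in the camera images.
- teal_sign: the sign to lean: rigid teal board, white arrow and border, both faces alike, 10 mm thick (x), 150 wide (y), 180 tall (z, as the arrow points), 0.13 to 0.25 kg. Origin: centre of its foot edge. It starts upright, foot 10 mm above the bench, in a slot 15 mm wide and 30 mm deep of a fixed plywood rack (cheek tops 40 mm above the bench). Pinch it across its thickness at the top and lift it out
- upstand: low fixed wall: upright light grey steel panel 300 mm long, 95 high, 12 thick; three blue bins (65 mm high, reaching 103 mm behind the bare face) are fixed on its back, the robot's side. Origin: at bench level (height 0), mid-length, in the bare face. x: level, straight out of the bare face, away from the bins and the robot; y: along the panel; z: up
- yellow_sign: bystander sign, yellow with black slanting bars, size and axes as the teal one, upright in another slot of the rack; the three parallel slots are 75 mm apart. Leave it there
- red_sign: bystander sign, red with a white disc, size and axes as the teal one, upright in another slot of the rack. Leave it there
Things that resemble listed ones, but are neither listed nor needed, are in the scene too. Of the things like the teal_sign, leave any that is green, orange or purple; of the rest the smaller one is meant.

How it is judged:
At the end, for the whole second after the job is handed in: The teal sign stands arrow up with its foot edge on the bench, its foot centre 8 to 75 mm out from the upstand's bare face and within 80 mm of the middle of its length, parallel to it within 14 degrees, tipped back 6 to 28 degrees from upright and resting against the upstand, released and still (angle between teal_sign's own z axis and vertical between 0.1 and 0.5 rad and contact force between teal_sign and upstand above 0.02 N and height (world z) of teal_sign below 0.012 m and x of teal_sign in the frame of upstand between 0.008 and 0.075 m and y of teal_sign in the frame of upstand between -0.08 and 0.08 m and angle between the y axis of teal_sign and the y axis of upstand, either way round below 0.25 rad and linear speed of teal_sign below 0.01 m/s and angular speed of teal_sign below 0.05 rad/s); the robot touches nothing.
It fails at once if the yellow sign is pulled out of or knocked from its place in the rack (moved over 25 mm) (distance of yellow_sign from where it was at the start of the episode above 0.025 m).
It fails at once if the red sign is pulled out of or knocked from its place in the rack (moved over 25 mm) (distance of red_sign from where it was at the start of the episode above 0.025 m).
It also fails if it takes over 40 s, if anything falls off the work surface, if the arm or the gripper's body presses on something with over 40 N, if the wrist force passes 120 N, or if a joint passes its speed limit or range.

### The arm

A 6-joint arm with a two-finger parallel gripper is mounted at the origin on the work surface. World frame = base frame: x ahead of the robot, y to its left, z up, the work surface at z = 0. Lengths are in m, angles in rad, forces in N, time in s.
With the tool pointing down it reaches from about 0.375 to 0.9 m from the base axis. Payload 3.1 kg.
Tool frame: the origin (TCP) lies on the centre line of the jaws, within the pads' length; the fingertips stand ahead of it and the grasp point (between the pads) lies 3 mm ahead of it (robot.tip_reach is the z of the fingertips in the tool frame, in m); z points along the fingers, y is the line along which they close (so a half turn about z gives the same grasp; the last joint's range is limited). The gripper opens to 87 mm and grips with 3 to 60 N. Pads are 19 mm wide; open, the fingers measure 117 mm over their backs; the gripper's body (75 mm by 190 mm) begins 51 mm behind the grasp point.
Start: joints at [-1.498, 0.527, 1.433, -0, 1.181, -0.178], TCP at [0.156, -0.605, 0.245] pointing down, gripper open.
Joint ranges: [-3.08, 3.08], [-0.75, 2.2], [0.22, 2.44], [-1.43, 4.57], [0, 2.65], [-2.85, 2.85]. Speed limits (rad/s): [2.79, 2.79, 3.14, 3.14, 3.14, 3.14].

### API

Orientations are given as a unit quaternion [x, y, z, w].
In Python, from rig import sensors, eyes, ticket, robot gives the robot as it stands.
- The arm moves only by the tool drive_tool, never from a script. Its argument "deltas" is a list that holds one entry, the list of rows, each a list of 6 numbers: the shift along the tool's x, y, z in mm, then the turn, a rotation vector about the tool's x, y, z in rad. A call has 1 to 8 rows; each row shifts and turns the commanded pose from where the row before left it, along the tool's axes as they then stand; what a row does not reach is not made up. A row lasts 1/12 s, in which the tool goes at most 41.7 mm and 7.16 degrees, less where a joint would pass 70% of its speed; a pose out of reach is approached as far as the arm can. A call is refused whole if a number of a shift passes 41.7 or a number of a turn 0.125, either way. A call with a gripper value outside its range is refused whole. "gripper" is the opening in per cent of the stroke, from 0 (shut) to 100 (fully open), set as the call begins (left out, the last holds). The fingers move at their own pace and stop on an object; "squeeze" is the grip in N (left out, the last holds). Time passes only in rows, so rows that do not move let the fingers close. It gives the time, the measured TCP pose, the force, the opening and the grip force at its end, in the units of the state.
- sensors.get_obs(): the state, without advancing time (a new reading comes with each control period).
- eyes.camera(name): name is "scene" or "top"; returns a dict with "img" (480x640x3 uint8, red, green, blue), "fov_y" (degrees; the focal length in pixels is half the picture's height over the tangent of half this angle, whatever the lens; pixels are square), "cx", "cy" (the principal point, pixels), "xyz" and "attitude" of the camera in the world. Camera axes: x right, y up, looking along -z (the intrinsics and any distortion apply to the point x, -y, -z); pixel columns grow to the right and rows downward; lengths in m; the calibration is good to about 2 mm. A picture is of the moment at which its call begins. There is no depth.
- ticket.hand_in(): hands the job in; it is judged then, once.
The state is a dict: "time": time; "q": joint angles; "joint_velocities": joint speeds; "joint_torque": joint torques, N m; "position": TCP position; "tool_rot": TCP orientation; "ft_force": force on the tool from outside, world axes, zero at the start; "moment": the same for the moment, N m; "grip_width": finger opening in m; "grip_force": force on a finger pad.
Only numpy, scipy, OpenCV 4.12 (cv2) and the standard library are available. Lean on these libraries where they do the work, as an engineer would, in place of code of your own. Each camera call takes 0.05 s, during which the arm holds its last target. There are 200 camera calls.

## Working session

There is one attempt and no reset: what is moved stays moved. The work goes in short steps, Python scripts to look and compute and a tool call to move; the robot and the scene stay as the last step left them, time stands still between calls to the robot, and variables do not carry over. Pictures are saved under pics/ and viewed, at most 10 in all, crops included, and the job is handed in when it is done.

Besides the shell and the picture viewer there is one more tool, called after ">>>" in YAML: its name, and indented under it one key for each argument. drive_tool: Moves the arm, as the interface text tells. Its arguments: {"type":"object","properties":{"deltas":{"type":"array"},"gripper":{"type":"number"},"squeeze":{"type":"number"}},"required":["deltas"]}

```bash
mkdir -p pics; ls; python3 - <<'E'
from rig import sensors, eyes, robot
import cv2,numpy as np
for n in("scene","top"):
    c=eyes.camera(n); cv2.imwrite(f"pics/{n}0.png",c["img"][:,:,::-1]); print({k:v for k,v in c.items() if k!="img"})
print(sensors.get_obs(), robot.tip_reach)
E
```

```text
pics
{'fov_y': 49.22895509212286, 'cx': 317.2124152530864, 'cy': 246.00877382539932, 'xyz': array([0.91509478, 0.72808957, 0.90199723]), 'attitude': array([0.10309118, 0.34503265, 0.89968458, 0.24676372])}
{'fov_y': 52.440878028431044, 'cx': 314.5962537574193, 'cy': 244.8348231704755, 'xyz': array([0.4304445 , 0.08537636, 1.06682108]), 'attitude': array([ 0.01182367, -0.02836412, -0.70154136,  0.71196587])}
{'time': 0.1, 'q': array([-1.49751148e+00,  5.28372868e-01,  1.43377308e+00, -8.62145773e-06,
        1.18141489e+00, -1.78498469e-01]), 'joint_velocities': array([ 0.00151252, -0.00077847, -0.0033355 , -0.00014087, -0.00182978,
       -0.00198776]), 'joint_torque': array([ 1.82640115e-04, -4.40986884e+01, -1.77151179e+01,  6.35734177e-02,
        5.33962506e-02, -4.15778038e-05]), 'position': array([ 0.15568817, -0.6046571 ,  0.24367001]), 'tool_rot': array([ 9.92085419e-01,  1.25560950e-01,  4.77650340e-05, -9.82938000e-04]), 'ft_force': array([ 0.04308   , -0.31516529, -0.00220938]), 'moment': array([ 0.01041523, -0.02182067, -0.0533373 ]), 'grip_force': 0.0, 'grip_width': 0.08716523400449555} 0.022
```

View pics/scene0.png

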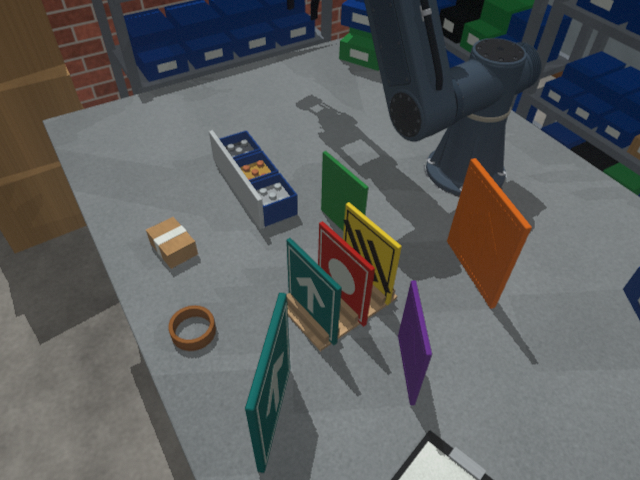

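View pics/top0.png

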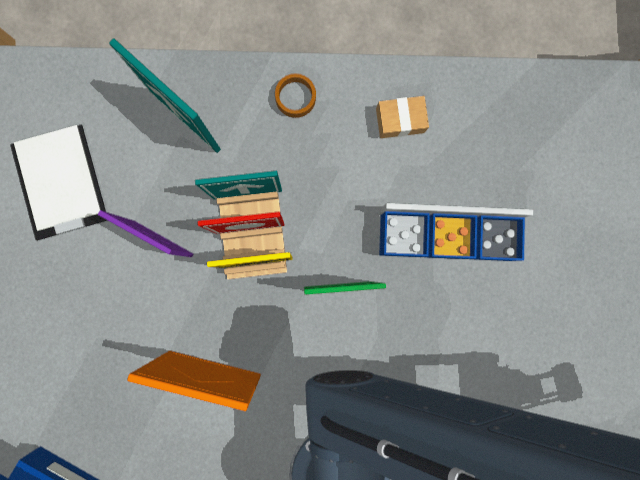

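The scene view shows the teal sign in the rack near (313,290), with a larger teal decoy at (268,385). The top view shows the teal sign at (240,187) and the upstand strip from (387,208) to (532,212), with its bare face towards +x. I'll zoom in on both.

```bash
python3 - <<'E'
import cv2,numpy as np
t=cv2.imread("pics/top0.png")
a=cv2.resize(t[160:210,185:295],None,fx=7,fy=7,interpolation=cv2.INTER_CUBIC)
b=cv2.resize(t[190:230,375:545],None,fx=4.5,fy=4.5,interpolation=cv2.INTER_CUBIC)
w=780
o=np.zeros((a.shape[0]+b.shape[0],w,3),np.uint8);o[:a.shape[0],:a.shape[1]]=a;o[a.shape[0]:,:b.shape[1]]=b
cv2.imwrite("pics/z.png",o)
E
cat > h.py <<'E'
import numpy as np
from scipy.spatial.transform import Rotation as R
def ray(c,u,v):
    f=240/np.tan(np.radians(c["fov_y"])/2)
    return R.from_quat(c["attitude"]).apply([(u-c["cx"])/f,-(v-c["cy"])/f,-1])
def onz(c,u,v,z):
    d=ray(c,u,v); p=np.array(c["xyz"]); return p+d*(z-p[2])/d[2]
T=dict(fov_y=52.440878028431044,cx=314.5962537574193,cy=244.8348231704755,xyz=[0.4304445,0.08537636,1.06682108],attitude=[0.01182367,-0.02836412,-0.70154136,0.71196587])
S=dict(fov_y=49.22895509212286,cx=317.2124152530864,cy=246.00877382539932,xyz=[0.91509478,0.72808957,0.90199723],attitude=[0.10309118,0.34503265,0.89968458,0.24676372])
E
```

```text
(no output)
```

View pics/z.png

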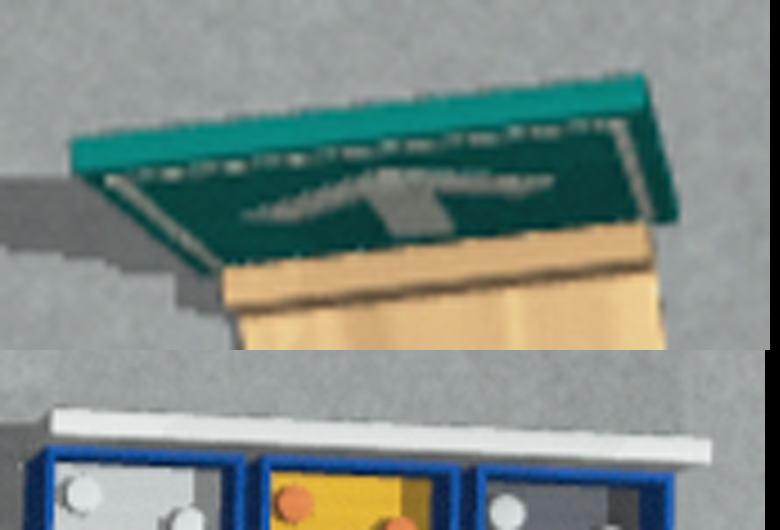

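The crop shows the sign's top face with corners at (72,141), (642,73), (648,108) and (78,175). The upstand's bare top edge runs from (52,409) to (711,438).

```bash
python3 - <<'E'
from h import *
np.set_printoptions(precision=4,suppress=True)
g=lambda u,v:onz(T,185+u/7-.43,160+v/7-.43,.19)
P=[g(72,141),g(642,73),g(648,108),g(78,175)]
for p in P: print(p)
print("c",np.mean(P,0),np.linalg.norm(P[0]-P[1]),np.linalg.norm(P[0]-P[3]))
d=P[0]-P[1]+P[3]-P[2];print("yaw of y axis from +y (rad, ccw)",np.arctan2(-d[0],d[1]))
k=lambda u,v:onz(T,375+u/4.5-.39,190+(v-350)/4.5-.39,.095)
a,b=k(52,409),k(711,438);print(a,b,(a+b)/2,np.linalg.norm(a-b));d=a-b;print(np.arctan2(-d[0],d[1]))
from rig import sensors
o=sensors.get_obs();print(R.from_quat(o["tool_rot"]).as_matrix())
E
```

```text
[0.5949 0.2831 0.19  ]
[0.6155 0.1367 0.19  ]
[0.6063 0.135  0.19  ]
[0.5861 0.2813 0.19  ]
c [0.6007 0.209  0.19  ] 0.14788978675908396 0.008994913032736156
yaw of y axis from +y (rad, ccw) 0.13822999229803018
[ 0.5731 -0.08    0.095 ] [ 0.5652 -0.3782  0.095 ] [ 0.5692 -0.2291  0.095 ] 0.2982753383082526
-0.02662071088387201
[[ 0.9685  0.2491 -0.0002]
 [ 0.2491 -0.9685  0.002 ]
 [ 0.0003 -0.0019 -1.    ]]
```

>>> drive_tool:
  deltas:
    - [[0,0,-20,0,0,-0.12],[0,0,-20,0,0,-0.12],[0,0,-20,0,0,-0.12],[0,0,-20,0,0,-0.12],[0,0,-20,0,0,-0.12],[0,0,-20,0,0,-0.12],[0,0,-20,0,0,-0.12],[0,0,-10,0,0,-0.12]]
  gripper: 60

```text
time: 0.77
position: [0.1558, -0.6058, 0.397]
tool_rot: [0.82, 0.572, -0.001, 0.001]
ft_force: [0.3, -0.1, 0.2]
grip_width: 0.0528
grip_force: 0.0
```

>>> drive_tool:
  deltas:
    - [[0,0,0,0,0,-0.12],[0,0,0,0,0,-0.12],[0,0,0,0,0,-0.12],[0,0,0,0,0,-0.12],[0,0,0,0,0,-0.017],[0,0,0,0,0,0]]

```text
time: 1.27
position: [0.1557, -0.605, 0.394]
tool_rot: [0.657, 0.753, 0.0, -0.0]
ft_force: [0.1, 0.7, 0.8]
grip_width: 0.0524
grip_force: 0.0
```

>>> drive_tool:
  deltas:
    - [[26.6,19.7,0,0,0,0],[26.6,19.7,0,0,0,0],[26.6,19.7,0,0,0,0],[26.6,19.7,0,0,0,0],[26.6,19.7,0,0,0,0],[26.6,19.7,0,0,0,0],[26.6,19.7,0,0,0,0],[26.6,19.7,0,0,0,0]]

```text
time: 1.93
position: [0.283, -0.3712, 0.3945]
tool_rot: [0.658, 0.753, 0.0, -0.0]
ft_force: [0.5, 0.1, -0.1]
grip_width: 0.0525
grip_force: 0.0
```

>>> drive_tool:
  deltas:
    - [[26.6,19.7,0,0,0,0],[26.6,19.7,0,0,0,0],[26.6,19.7,0,0,0,0],[26.6,19.7,0,0,0,0],[26.6,19.7,0,0,0,0],[26.6,19.7,0,0,0,0],[26.6,19.7,0,0,0,0],[26.6,19.7,0,0,0,0]]

```text
time: 2.6
position: [0.4098, -0.1387, 0.3947]
tool_rot: [0.658, 0.753, 0.0, 0.0]
ft_force: [-0.0, 0.2, 0.2]
grip_width: 0.0523
grip_force: 0.0
```

>>> drive_tool:
  deltas:
    - [[26.6,19.7,0,0,0,0],[26.6,19.7,0,0,0,0],[26.6,19.7,0,0,0,0],[26.6,19.7,0,0,0,0],[26.6,19.7,0,0,0,0],[26.6,19.7,0,0,0,0],[26.6,19.7,0,0,0,0],[26.6,19.7,0,0,0,0]]

```text
time: 3.27
position: [0.5366, 0.0938, 0.3945]
tool_rot: [0.658, 0.753, -0.0, -0.0]
ft_force: [1.0, -0.8, -0.2]
grip_width: 0.0521
grip_force: 0.0
```

>>> drive_tool:
  deltas:
    - [[26.6,19.7,0,0,0,0],[26.6,19.7,0,0,0,0],[26.6,19.7,0,0,0,0],[26.6,19.7,0,0,0,0],[0,0,0,0,0,0],[0,0,0,0,0,0]]

```text
time: 3.77
position: [0.5997, 0.2097, 0.3935]
tool_rot: [0.656, 0.754, -0.001, -0.0]
ft_force: [-0.4, -0.0, -0.3]
grip_width: 0.0524
grip_force: 0.0
```

```bash
cat >> h.py <<'E'
def rel(p):
    from rig import sensors
    o=sensors.get_obs();m=R.from_quat(o["tool_rot"]).as_matrix()
    print("t",o["time"],"pos",o["position"].round(4),"y",m[:,1].round(4),"z",m[:,2].round(4),"w",o["grip_width"],o["grip_force"],"ft",o["ft_force"].round(2),"rel mm",(m.T@(np.array(p)-o["position"])*1000).round(1))
E
python3 -c "
from h import *
rel([.6007,.209,.168])"
```

```text
t 3.7667 pos [0.5997 0.2097 0.3935] y [ 0.9904  0.1381 -0.0016] z [-1.5e-03 -6.0e-04 -1.0e+00] w 0.052373862525558354 0.0 ft [-0.4  -0.05 -0.29] rel mm [ -0.7   1.3 225.5]
```

>>> drive_tool:
  deltas:
    - [[0,1,28,0,0,0],[0,0,28,0,0,0],[0,0,28,0,0,0],[0,0,28,0,0,0],[0,0,28,0,0,0],[0,0,28,0,0,0],[0,0,10,0,0,0],[0,0,0,0,0,0]]

```text
time: 4.43
position: [0.5983, 0.2069, 0.2137]
tool_rot: [0.658, 0.753, -0.003, -0.002]
ft_force: [0.2, -0.5, -0.1]
grip_width: 0.0519
grip_force: 0.0
```

```bash
python3 - <<'E'
from rig import eyes
import cv2
c=eyes.camera("scene");cv2.imwrite("pics/s1.png",cv2.resize(c["img"][150:400,200:450,::-1],None,fx=2.4,fy=2.4))
E
```

```text
(no output)
```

View pics/s1.png

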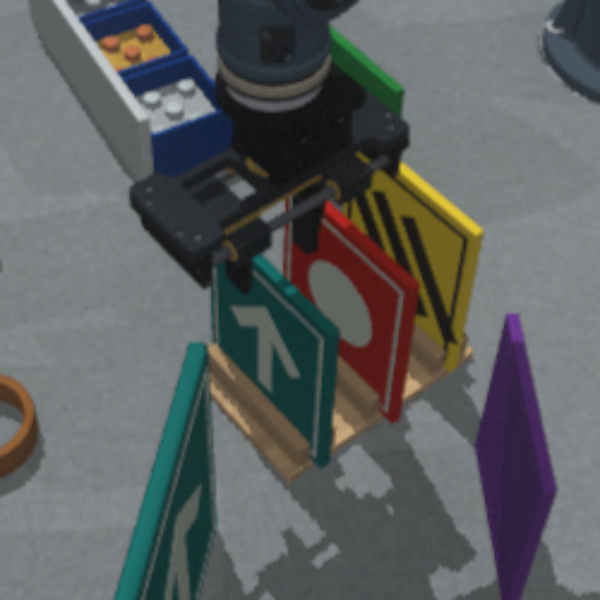

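The crop shows the near finger at (240,270) in front of the teal sign and the far one at (305,230) between teal and red, so the jaws straddle it. I'll descend and grip.

>>> drive_tool:
  deltas:
    - [[0,0,15,0,0,0],[0,0,15,0,0,0],[0,0,15,0,0,0],[0,0,0,0,0,0],[0,0,0,0,0,0]]

```text
time: 4.9
position: [0.6014, 0.2083, 0.1731]
tool_rot: [0.657, 0.754, 0.001, 0.001]
ft_force: [0.5, 0.4, 0.3]
grip_width: 0.0524
grip_force: 0.0
```

>>> drive_tool:
  deltas:
    - [[0,0,0,0,0,0],[0,0,0,0,0,0],[0,0,0,0,0,0],[0,0,0,0,0,0],[0,0,0,0,0,0],[0,0,0,0,0,0],[0,0,0,0,0,0],[0,0,0,0,0,0]]
  gripper: 0
  squeeze: 30

```text
time: 5.57
position: [0.6007, 0.2085, 0.1716]
tool_rot: [0.657, 0.754, 0.0, -0.0]
ft_force: [-0.5, -1.0, 0.1]
grip_width: 0.0099
grip_force: 30.0
```

```bash
python3 -c "
from h import *
rel([.6007,.209,.168])"
```

```text
t 5.5667 pos [0.6007 0.2085 0.1716] y [0.9905 0.1375 0.    ] z [ 0.e+00  1.e-04 -1.e+00] w 0.009898154913550361 29.99077137093991 ft [-0.55 -0.99  0.1 ] rel mm [0.5 0.1 3.6]
```

>>> drive_tool:
  deltas:
    - [[0,0,-10,0,0,0],[0,0,-15,0,0,0],[0,0,-20,0,0,0],[0,0,-25,0,0,0],[0,0,-25,0,0,0],[0,0,-25,0,0,0],[0,0,-20,0,0,0],[0,0,-10,0,0,0]]

```text
time: 6.23
position: [0.6016, 0.2087, 0.3254]
tool_rot: [0.657, 0.754, 0.002, 0.002]
ft_force: [0.2, -0.6, -1.0]
grip_width: 0.0099
grip_force: 30.0
```

>>> drive_tool:
  deltas:
    - [[-30,0,0,0,0,0.04],[-30,-2,0,0,0,0.04],[-30,-2,0,0,0,0.04],[-30,-3,0,0,0,0.045],[-30,0,0,0,0,0],[-30,0,0,0,0,0],[-30,0,0,0,0,0],[-30,0,0,0,0,0]]

```text
time: 6.9
position: [0.599, -0.0326, 0.321]
tool_rot: [0.717, 0.698, -0.0, -0.001]
ft_force: [-0.0, -0.3, -1.2]
grip_width: 0.01
grip_force: 30.0
```

>>> drive_tool:
  deltas:
    - [[-30,0,0,0,0,0],[-30,0,0,0,0,0],[-30,0,0,0,0,0],[-30,0,0,-0.065,0,0],[-30,0,0,-0.065,0,0],[-30,0,0,-0.065,0,0],[-10,0,0,-0.067,0,0],[0,0,0,0,0,0]]

```text
time: 7.57
position: [0.5919, -0.2238, 0.3203]
tool_rot: [0.712, 0.69, 0.09, 0.093]
ft_force: [-1.6, 0.3, -2.0]
grip_width: 0.0097
grip_force: 30.0
```

```bash
python3 - <<'E'
from h import *
rel([.5604,-.2289,.1574])
from rig import eyes
import cv2
for n,f in(("top","t2"),("scene","s2")):
    cv2.imwrite(f"pics/{f}.png",eyes.camera(n)["img"][:,:,::-1])
E
```

```text
t 7.5667 pos [ 0.5919 -0.2238  0.3203] y [ 0.9659 -0.0308  0.257 ] z [ 0.2569 -0.0073 -0.9664] w 0.009704384447938646 29.992082831449807 ft [-1.62  0.33 -2.04] rel mm [ -6.2 -72.1 149.3]
```

View pics/s2.png

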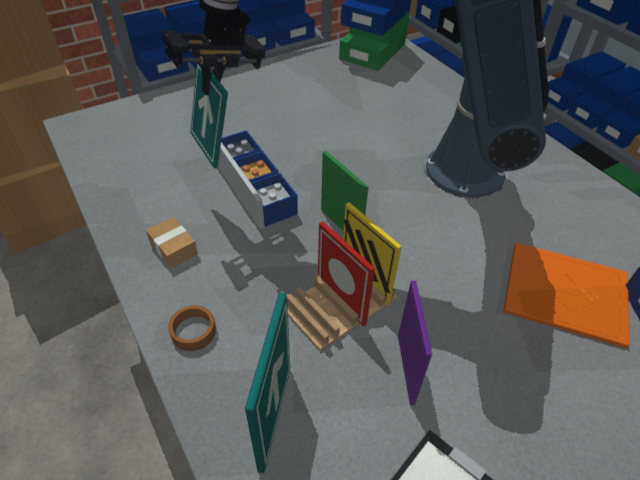

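The scene view shows the teal sign held arrow-up above the upstand at (208,120), with the red and yellow signs still in the rack. The unlisted orange sign now lies flat at (570,295), so the arm's sweep must have tipped it. It's still on the bench, so I'll continue with the approach.

>>> drive_tool:
  deltas:
    - [[-2,0,25,0,0,0],[-2,0,25,0,0,0],[-2,0,25,0,0,0],[0,0,25,0,0,0],[0,0,20,0,0,0],[0,0,12,0,0,0],[0,-10,0,0,0,0],[0,-15,0,0,0,0]]

```text
time: 8.33
position: [0.6062, -0.2264, 0.187]
tool_rot: [0.709, 0.693, 0.091, 0.094]
ft_force: [-0.5, -0.1, -0.5]
grip_width: 0.0095
grip_force: 30.0
```

>>> drive_tool:
  deltas:
    - [[0,-15,0,0,0,0],[0,-12,0,0,0,0],[0,-6,0,0,0,0],[0,0,0,0,0,0],[0,0,0,0,0,0],[0,0,0,0,0,0]]

```text
time: 8.83
position: [0.574, -0.2269, 0.1798]
tool_rot: [0.71, 0.692, 0.091, 0.095]
ft_force: [1.0, -0.9, -0.9]
grip_width: 0.0099
grip_force: 30.0
```

```bash
python3 - <<'E'
from h import *
rel([.5604,-.2289,.1574])
from rig import eyes
import cv2
a=eyes.camera("top")["img"][130:300,330:580,::-1];b=eyes.camera("scene")["img"][40:240,130:330,::-1]
cv2.imwrite("pics/p3.png",np.hstack([cv2.resize(a,(440,300)),cv2.resize(b,(300,300))]))
E
```

```text
t 8.8333 pos [ 0.574  -0.2269  0.1798] y [ 0.965  -0.0252  0.2609] z [ 0.2607 -0.008  -0.9654] w 0.009858561594326885 29.99267789069563 ft [ 0.96 -0.89 -0.93] rel mm [ -2.3 -18.9  18.1]
```

View pics/p3.png

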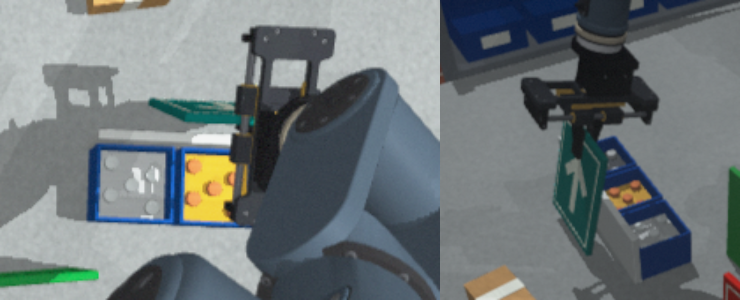

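The crops show the sign tilted back in front of the bare face, clear of the bins. I'll lower it gently.

>>> drive_tool:
  deltas:
    - [[0,-4,5,0,0,0],[-1,-4,5,0,0,0],[0,-4,5,0,0,0],[0,0,0,0,0,0],[0,0,0,0,0,0],[0,0,0,0,0,0]]

```text
time: 9.43
position: [0.5649, -0.2276, 0.1612]
tool_rot: [0.711, 0.691, 0.091, 0.094]
ft_force: [0.4, -0.0, -1.1]
grip_width: 0.0099
grip_force: 30.0
```

>>> drive_tool:
  deltas:
    - [[0,-2,1,0,0,0],[0,-2,1,0,0,0],[0,-1,0.5,0,0,0],[0,0,0,0,0,0],[0,0,0,0,0,0]]

```text
time: 9.85
position: [0.5606, -0.2274, 0.1577]
tool_rot: [0.71, 0.691, 0.091, 0.094]
ft_force: [-0.1, 0.7, -0.3]
grip_width: 0.0098
grip_force: 30.0
```

```bash
python3 -c "
from h import *
rel([.5604,-.2289,.1574])"
```

```text
t 9.85 pos [ 0.5606 -0.2274  0.1577] y [ 0.9655 -0.0262  0.259 ] z [ 0.2589 -0.007  -0.9659] w 0.009795031825797239 29.99270704574883 ft [-0.14  0.75 -0.35] rel mm [-1.5 -0.3  0.3]
```

>>> drive_tool:
  deltas:
    - [[0,-0.3,1,0,0,0],[0,0,0,0,0,0],[0,0,0,0,0,0]]

```text
time: 10.1
position: [0.5609, -0.2275, 0.1572]
tool_rot: [0.71, 0.691, 0.091, 0.094]
ft_force: [-1.5, 0.9, 2.7]
grip_width: 0.0101
grip_force: 30.0
```

>>> drive_tool:
  deltas:
    - [[0,-0.3,1,0,0,0],[0,0,0,0,0,0],[0,0,0,0,0,0]]

```text
time: 10.35
position: [0.561, -0.2276, 0.1572]
tool_rot: [0.71, 0.692, 0.091, 0.094]
ft_force: [-3.7, 0.3, 9.3]
grip_width: 0.0099
grip_force: 30.0
```

Foot contact is confirmed. I'll ease off and release.

>>> drive_tool:
  deltas:
    - [[0,0.3,-1,0,0,0],[0,0,0,0,0,0],[0,0,0,0,0,0]]
  squeeze: 6

```text
time: 10.6
position: [0.561, -0.2276, 0.1572]
tool_rot: [0.71, 0.692, 0.091, 0.094]
ft_force: [-2.3, 1.0, 5.1]
grip_width: 0.0099
grip_force: 6.0
```

>>> drive_tool:
  deltas:
    - [[0,0,0,0,0,0],[0,0,0,0,0,0],[0,0,0,0,0,0],[0,0,0,0,0,0],[0,0,0,0,0,0],[0,0,0,0,0,0]]
  gripper: 50

```text
time: 11.1
position: [0.5607, -0.2274, 0.1565]
tool_rot: [0.71, 0.692, 0.091, 0.094]
ft_force: [-0.1, 0.2, 0.2]
grip_width: 0.0401
grip_force: 0.0
```

>>> drive_tool:
  deltas:
    - [[0,0,-5,0,0,0],[0,0,-15,0,0,0],[0,0,-25,0,0,0],[0,0,-30,0,0,0],[0,0,-30,0,0,0],[0,0,-30,0,0,0],[0,0,-20,0,0,0],[0,0,0,0,0,0]]

```text
time: 11.77
position: [0.5217, -0.2277, 0.3118]
tool_rot: [0.71, 0.691, 0.092, 0.099]
ft_force: [0.6, -0.1, 1.4]
grip_width: 0.0436
grip_force: 0.0
```

```bash
python3 - <<'E'
from h import *
rel([.5604,-.2289,.1574])
from rig import eyes
import cv2
a=eyes.camera("top")["img"][130:300,330:580,::-1];b=eyes.camera("scene")["img"][:,:,::-1]
cv2.imwrite("pics/p4.png",np.hstack([cv2.resize(a,(400,272)),cv2.resize(b[40:240,130:330],(272,272))]))
E
```

```text
t 11.7667 pos [ 0.5217 -0.2277  0.3118] y [ 0.9635 -0.0249  0.2667] z [ 0.2664 -0.0132 -0.9638] w 0.043607792910048696 0.0 ft [ 0.64 -0.11  1.37] rel mm [  0.8  -3.9 159.1]
```

View pics/p4.png

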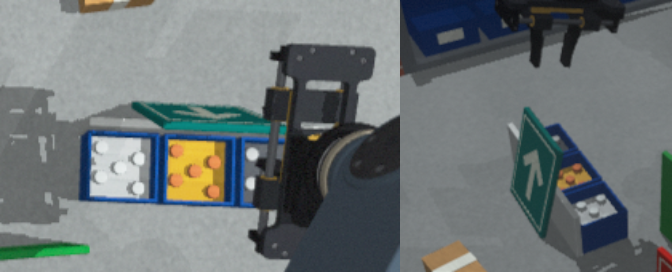

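The crops show the released sign leaning on the upstand, arrow up, with the gripper clear. One numeric check before I hand in.

>>> drive_tool:
  deltas:
    - [[0,0,0,0,0,0],[0,0,0,0,0,0],[0,0,0,0,0,0],[0,0,0,0,0,0]]

```text
time: 12.2
position: [0.5203, -0.226, 0.3051]
tool_rot: [0.711, 0.692, 0.091, 0.092]
ft_force: [-0.2, 0.9, -0.9]
grip_width: 0.0433
grip_force: 0.0
```

```bash
python3 - <<'E'
from h import *
from rig import eyes
import cv2
np.set_printoptions(precision=4,suppress=True)
i=eyes.camera("scene")["img"]; hsv=cv2.cvtColor(i,cv2.COLOR_RGB2HSV)
m=cv2.inRange(hsv,(80,90,40),(97,255,255)); m[:,:180]=0;m[:60]=0;m[240:]=0;m[:,260:]=0
m=cv2.morphologyEx(m,cv2.MORPH_CLOSE,np.ones((5,5)))
k=max(cv2.findContours(m,cv2.RETR_EXTERNAL,cv2.CHAIN_APPROX_NONE)[0],key=cv2.contourArea)
q=cv2.approxPolyDP(cv2.convexHull(k),4,True)[:,0]
X=np.array([.99965,-.0266]);Y=np.array([.0266,.99965])
for u,v in q:
    for z in(0,.174):
        p=onz(S,u,v,z)[:2]-[.5692,-.2291]; print((u,v),z,"upstand x,y mm",(1000*np.array([p@X,p@Y])).round(0))
E
```

```text
(np.int32(222), np.int32(119)) 0 upstand x,y mm [ -97. -318.]
(np.int32(222), np.int32(119)) 0.174 upstand x,y mm [-16. -70.]
(np.int32(249), np.int32(151)) 0 upstand x,y mm [-103. -140.]
(np.int32(249), np.int32(151)) 0.174 upstand x,y mm [-22.  73.]
(np.int32(235), np.int32(214)) 0 upstand x,y mm [30. 72.]
(np.int32(235), np.int32(214)) 0.174 upstand x,y mm [ 86. 244.]
(np.int32(211), np.int32(179)) 0 upstand x,y mm [ 33. -79.]
(np.int32(211), np.int32(179)) 0.174 upstand x,y mm [ 88. 123.]
```

```bash
python3 -c "
from rig import ticket
print(ticket.hand_in())"
```

```text
the job is handed in; nothing more can be done
None
```

I handed the job in with the teal sign leaning arrow-up against the middle of the upstand's bare face (foot about 31 mm out, tipped about 16°) and released; the hand-in returned no verdict, and the red and yellow signs were still in the rack when last seen mid-job, but the arm apparently tipped the unlisted orange sign flat on the bench along the way.

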